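Clip a recipe card to the recipe board

ROBOT

A 6-joint arm with a two-finger parallel gripper is mounted at the origin on a cart in front of the work surface, level with it; the furniture and walls round the work are solid. World frame = base frame: x ahead of the robot, y to its left, z up, the work surface at z = 0. Lengths are in mm, angles in rad, forces in N, time in s.
With the tool pointing down it reaches from about 350 to 975 mm from the base axis. Payload 7.1 kg.
Tool frame: the origin (TCP) lies midway between the tips of the shut fingers; the grasp point (between the pads) lies pinch_z behind it (pinch_z is the distance from the TCP to the grasp point, in mm); z points along the fingers, y is the line along which they close (so a half turn about z gives the same grasp; the last joint's range is limited). The gripper opens to 88 mm and grips with 3 to 60 N. Pads are 20 mm wide; open, the fingers measure 115 mm over their backs; the gripper's body (75 mm by 178 mm) begins 61 mm behind the grasp point.
Start: joints at [-1.207, 0.423, 1.63, -0, 1.089, -0.019], TCP at [233.466, -579.74, 222.675] pointing down, gripper open.
Joint ranges: [-3, 3], [-0.9, 2.11], [0.09, 2.58], [-1.31, 4.45], [0.11, 2.69], [-2.54, 2.54]. Speed limits (rad/s): [2.39, 2.39, 3.01, 3.14, 3.14, 3.14].

INTERFACE

Orientations are given as a rotation vector (axis times angle).
In Python, from workcell import get_obs, get_image, close_job, pinch_z gives the robot as it stands.
- The arm moves only by the tool jog_arm, never from a script. Its argument "commands" is a list of rows, each a list of 3 entries, a list of its own where there are three numbers: the gripper command: -1 is shut, 1 is fully open, values between are in proportion, then the shift along the tool's x, y, z as a fraction of full scale, then the turn, a rotation vector about the tool's x, y, z as a fraction of full scale. In form: [[gripper, [tx, ty, tz], [rx, ry, rz]], ...]. A call has 1 to 10 rows; each row shifts and turns the commanded pose from where the row before left it, along the tool's axes as they then stand; what a row does not reach is not made up. Full scale, the value 1, is 0.1 m for a shift and 45 degrees for a turn. A row lasts 1/10 s, in which the tool goes at most 50 mm and 8.59 degrees, less where a joint would pass 70% of its speed; a pose out of reach is approached as far as the arm can. A call with a number of a shift or a turn outside -1 to 1 is refused whole. A call with a gripper value outside its range is refused whole. The fingers move at their own pace and stop on an object; the grip force is fixed at half the most. Time passes only in rows, so rows that do not move let the fingers close. It gives the time, the measured TCP pose, the force, the opening and the grip force at its end, in the units of the state.
- get_obs(): the state, without advancing time (a new reading comes with each control period).
- get_image(name): name is "scene" or "side" or "wrist"; returns a dict with "image" (420x560x3 uint8, blue, green, red), "z_map" (420x560 float32, mm along the optical axis (not along the pixel's ray), 0 where there is no reading), "intrinsics" (3x3 intrinsics, pixels), "eye" and "orientation" of the camera in the world; the wrist camera has in their place "mount" (4x4, takes a point from camera to tool coordinates, whose origin is the TCP and whose axes are the flange's). Camera axes: x right, y down, z forward; pixel columns grow to the right and rows downward; lengths in mm; the calibration is good to about 2 mm. A picture is of the moment at which its call begins: read the wrist's pose just before it.
- close_job(): hands the job in; it is judged then, once.
The state is a dict: "t": time; "qpos": joint angles; "qvel": joint speeds; "joint_torque": joint torques, N m; "ee_pos": TCP position; "orientation": TCP orientation; "ft_force": force on the tool from outside, world axes, zero at the start; "moment": the same for the moment, N m; "width": finger opening in mm; "grasp_force": force on a finger pad.
Only numpy, scipy, OpenCV 4.12 (cv2) and the standard library are available. Lean on these libraries where they do the work, as an engineer would, in place of code of your own. Each camera call takes 0.05 s, during which the arm holds its last target. There are 200 camera calls.

TASK

Take the recipe card by its wooden rail and slide it along the recipe board under the sprung clip, letting the card's far edge push the clip up: do not touch the clip with the gripper. Push the card fully home, so that its far edge meets the stop at the back of the clip, and leave it lying flat on the board, centred and straight, nipped by the clip. Leave the other things where they are.

Things in the scene. Friction and masses are not known exactly. Their poses are not given: they have to be found in the camera images.
- recipe_board: dark wooden board, fixed flat on the worktop, 240 (x) x 130 (y) x 10 mm, a steel sprung clip at its +x end. Origin: centre of its underside; x points along the board from its open end to the clip, z up; top face at z = 10 mm. The clip's base, a dark bar 90 mm wide standing 5 mm above the board, has its front face at x = 85 mm: the stop for a card's far edge
- clip: steel clip flap, 80 mm wide. Origin: middle of its hinge pin, at x = 110, z = 18 mm in the board's frame; axes as the board's when shut. It runs towards -x to the jaw bar, then a lip flares up at 22 degrees to x = 32 mm of the board, its underside about 10 mm above the board's face. A spring presses the jaw down with 1.6 N; a card pushed along the board into the flare lifts it (push 5 to 12 N)
- clip_jaw (a point): middle of the underside of the clip's jaw bar (where it nips): with the clip shut at x = 55 mm, y = 0, 1.5 mm above the board's face (z = 11.5 mm in the board's frame); it rises to about 4 mm above the face with a card beneath it
- recipe_card: stiff loose card, blue with white band and lines and a red and yellow picture, a light wooden rail across one end as handle; about 90 g. Rail: 12 mm thick (x), 90 mm long (y), 28 mm high. Sheet: 4 mm thick, 90 mm wide, underside level with the rail's, reaching to x = 126 mm. Origin: under the middle of the rail; x points from rail to the sheet's far edge, z up
- card_edge (a point): middle of the card's far edge, at its underside: x = 126 mm, y = 0, z = 0 in the card's frame; this edge goes under the clip
- honey_jar: honey jar with a red lid, 58x62x86 mm; bystander, origin at the centre of its underside
- mug_small: small dark mug with a handle, 65x91x70 mm; bystander, origin at the centre of its underside
- lemon_1: yellow lemon, 77x51x52 mm; bystander, origin at the centre of its underside
- tin_fish: flat round tin, 86 mm across, 40 mm high; bystander, origin at the centre of its underside
- teaspoon: metal teaspoon lying flat, 139x30x10 mm; bystander, origin at the centre of its underside
There are look-alikes about, which are no part of the job. Several things have the shape of the recipe_card; the one meant has the colours described above.

How it is judged (in metres and radians):
At the end, for the whole second after the job is handed in: The card lies flat on the board (rail and far edge within 3 mm of its face), at rest, its far edge within 10 mm of the stop, at most 15 mm off the board's centre line and under 0.12 rad askew; it holds the clip up (jaw over 2.8 mm above the board's face) (x of card_edge in the frame of recipe_board between 0.075 and 0.089 m and y of card_edge in the frame of recipe_board between -0.015 and 0.015 m and angle between the x axis of recipe_card and the x axis of recipe_board, either way round below 0.12 rad and z of card_edge in the frame of recipe_board between 0.007 and 0.013 m and z of recipe_card in the frame of recipe_board between 0.007 and 0.013 m and z of clip_jaw in the frame of recipe_board above 0.0128 m and linear speed of recipe_card below 0.01 m/s); the robot touches nothing.
It fails at once if the gripper touches the clip (over 2 N) (contact force between clip and the fingers above 2 N or contact force between clip and the arm above 2 N).
It fails at once if a bystander is moved by more than 30 mm (distance of any of honey_jar, mug_small, lemon_1, tin_fish, teaspoon from where it was at the start of the episode above 0.03 m).
It also fails if it takes over 38 s, if anything falls off the work surface, if the arm or the gripper's body presses on something with over 40 N, if the wrist force passes 120 N, or if a joint passes its speed limit or range.

## Working session

There is one attempt and no reset: what is moved stays moved. The work goes in short steps, Python scripts to look and compute and a tool call to move; the robot and the scene stay as the last step left them, time stands still between calls to the robot, and variables do not carry over. Pictures are saved under pics/ and viewed, at most 10 in all, crops included, and the job is handed in when it is done.

Besides the shell and the picture viewer there is one more tool, called after ">>>" by a JSON object that holds its "fn" and its "kwargs", one argument or row to a line. jog_arm: Moves the arm, as the interface text tells. Its arguments: {"type":"object","properties":{"commands":{"type":"array","items":{"type":"array"}}},"required":["commands"]}

```bash
mkdir -p pics; ls; cat > h.py <<'E'
import numpy as np, cv2
from scipy.spatial.transform import Rotation as R
from workcell import get_obs,get_image,close_job,pinch_z
def snap(name):
    o=get_obs(); d=get_image(name); d['obs']=o
    if 'mount' in d:
        T=np.eye(4);T[:3,:3]=R.from_rotvec(o['orientation']).as_matrix();T[:3,3]=o['ee_pos']
        d['T']=T@np.array(d['mount'])
    else:
        T=np.eye(4);q=np.array(d['orientation'])
        T[:3,:3]=q if q.shape==(3,3) else R.from_rotvec(q).as_matrix();T[:3,3]=d['eye'];d['T']=T
    np.save(f'pics/{name}.npy',d,allow_pickle=True)
    return d
def load(name): return np.load(f'pics/{name}.npy',allow_pickle=True).item()
def cloud(d):
    K=np.array(d['intrinsics']);z=d['z_map'];v,u=np.indices(z.shape)
    p=np.stack([(u-K[0,2])/K[0,0]*z,(v-K[1,2])/K[1,1]*z,z],-1)
    return p@d['T'][:3,:3].T+d['T'][:3,3]
def onplane(d,u,v,h):
    K=np.array(d['intrinsics']);r=d['T'][:3,:3]@np.array([(u-K[0,2])/K[0,0],(v-K[1,2])/K[1,1],1]);e=d['T'][:3,3]
    return e+r*(h-e[2])/r[2]
E
python3 - <<'E'
from h import *
for n in ('scene','side'):
    d=snap(n);cv2.imwrite(f'pics/{n}1.png',cv2.resize(d['image'],(800,600),interpolation=cv2.INTER_CUBIC));print(n,d['eye'],d['orientation'])
o=get_obs();print(o['t'],o['orientation'],pinch_z,o['width'])
E
```

```text
pics
scene [-695.11732842  635.20824136  729.94366631] [-1.19589831  1.9249397  -1.18796105]
side [ 607.47119285 -928.37164241  754.61567774] [-2.20932571 -0.06692144  0.01608494]
0.1 [-3.08288925e+00 -5.97351367e-01  3.82725526e-04] 18.700000000000003 87.72233485748313
```

View pics/scene1.png

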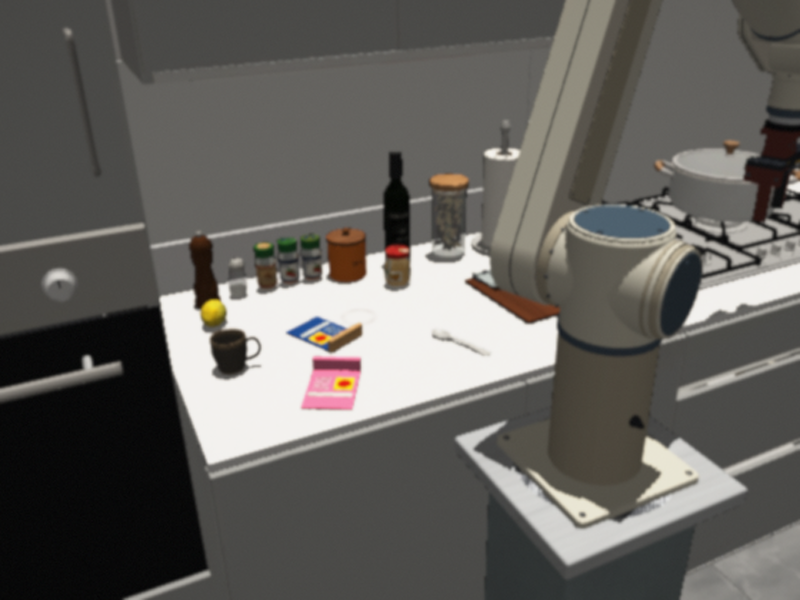

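View pics/side1.png

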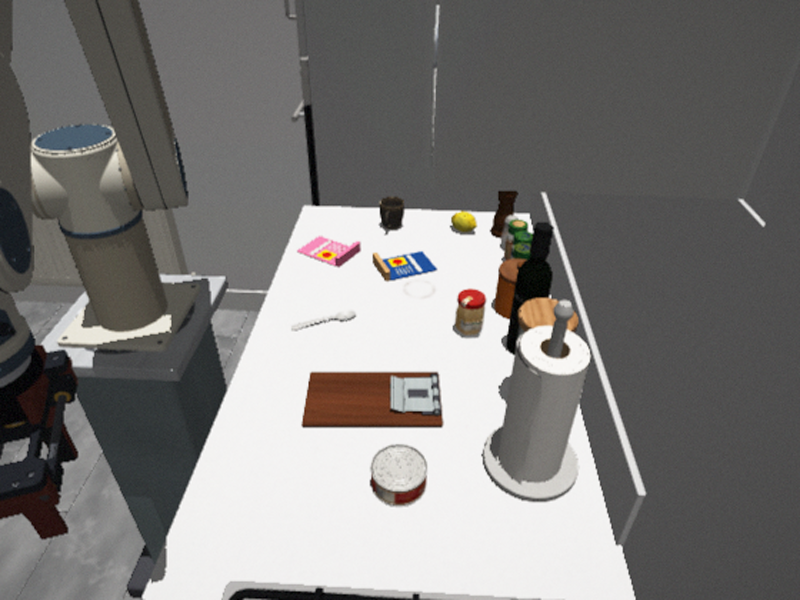

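The candidates are the blue card with a light wooden rail (side 405,265; scene 325,335) and the pink card with a maroon rail (side 330,250; scene 333,385). I choose the blue one. The board is at side (372,399), with the clip to the right. A faint ring sits beside the card at (420,289).

```bash
python3 - <<'E'
from h import *
d=load('side');im=d['image']
# side crops: card (orig u 250-320,v 165-217), board (205-315, 250-310)
a=cv2.resize(im[168:212,252:312],(600,440)[:2],interpolation=cv2.INTER_CUBIC)[:, :]
b=cv2.resize(im[250:310,205:317],(784,420),interpolation=cv2.INTER_CUBIC)
c=np.zeros((598,784,3),np.uint8)
a2=cv2.resize(im[170:206,206:318],(784,252),interpolation=cv2.INTER_CUBIC)
b2=cv2.resize(im[256:304,206:318],(784,336),interpolation=cv2.INTER_CUBIC)
cv2.imwrite('pics/crop.png',np.vstack([a2,b2]))
P=cloud(d)
# blue card pixels
m=(im[...,0].astype(int)-im[...,2]>50)&(P[...,2]>-5)&(P[...,2]<20)&(P[...,0]>200)
q=P[m];print(m.sum(),q.mean(0),np.ptp(q,axis=0));print(cv2.minAreaRect(q[:,:2].astype(np.float32)),cv2.boxPoints(cv2.minAreaRect(q[:,:2].astype(np.float32))))
z=P[...,2]
for n,(u,v) in dict(tin=(399,465),jar=(470,300),mug=(391,210),spoon=(325,320),ring=(420,297)).items(): print(n,P[int(v*.7),int(u*.7)].round())
E
```

```text
311 [579.88135721 226.69042675   3.01309708] [125.8336568  138.65979044  20.99141673]
((567.8350219726562, 231.89112854003906), (123.420166015625, 98.24848937988281), 27.618803024291992) [[490.38333 246.80974]
 [535.9301  159.75653]
 [645.28674 216.97252]
 [599.7399  304.02573]]
tin [ 584. -378.   37.]
jar [704. -14.  85.]
mug [518. 389.  65.]
spoon [407.   2.   5.]
ring [605. 110.   0.]
```

View pics/crop.png

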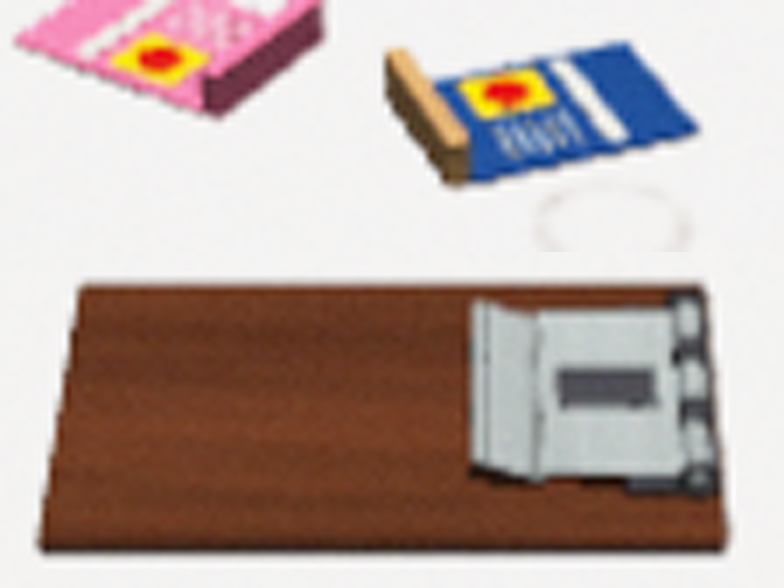

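The crop confirms it: blue sheet, white band, red and yellow picture, light rail. Card far corners are at crop (630,42) and (698,130), rail top ends at about (397,50) and (458,148), board corners at (80,288), (703,288), (725,543) and (40,543).

```bash
python3 - <<'E'
from h import *
d=load('side')
f=lambda x,y,h:onplane(d,206+(x-.5)/7-.4,(170+y/7 if y<252 else 256+(y-252)/7)-.4,h)
F1,F2=f(630,42,4),f(698,130,4);A1,A2=f(397,50,28),f(458,148,28)
B=[f(80,286,10),f(703,286,10),f(726,543,10),f(40,543,10)]
for p in (F1,F2,A1,A2,*B):print(p.round(1))
e=(F1+F2)/2;r=(A1+A2)/2;print('edge',e,'rail',r,'len',np.linalg.norm((e-r)[:2]),np.degrees(np.arctan2(*(e-r)[[1,0]])),np.linalg.norm(F1-F2),np.linalg.norm(A1-A2))
c=sum(B)/4;x=(B[1]+B[2]-B[0]-B[3])/2;print('board',c,np.linalg.norm(x),np.degrees(np.arctan2(x[1],x[0])),np.linalg.norm(B[0]-B[3]))
o=get_obs();M=R.from_rotvec(o['orientation']).as_matrix();print(M.round(3),load('side')['obs']['t'])
E
```

```text
[605.2 294.9   4. ]
[640.1 216.1   4. ]
[491.8 239.8  28. ]
[527.8 156.1  28. ]
[ 406.9 -159.7   10. ]
[ 643.2 -143.7   10. ]
[ 651.5 -270.9   10. ]
[ 416.  -286.3   10. ]
edge [622.67299432 255.50025411   4.        ] rail [509.80053026 197.97275589  28.        ] len 126.6870403578549 27.006489903763573 86.13113187870077 91.0836423494486
board [ 529.40570107 -215.14753361   10.        ] 236.40628021404612 3.804409846233097 126.92857429774821
[[ 0.928  0.374 -0.   ]
 [ 0.374 -0.928  0.001]
 [ 0.    -0.001 -1.   ]] 0.05
```

```bash
cat >> h.py <<'E'
def plan(target,yaw,grip,n,dec=2,start=None):
    """rows to TCP target; yaw = world angle of tool y (deg), tool down"""
    o=get_obs() ;p=np.array(o['ee_pos'] if start is None else start[0],float);M=R.from_rotvec(o['orientation']).as_matrix() if start is None else start[1]
    y=np.array([np.cos(np.radians(yaw)),np.sin(np.radians(yaw)),0]);z=np.array([0,0,-1.]);G=np.stack([np.cross(y,z),y,z],1)
    w=R.from_matrix(M.T@G).as_rotvec()/n; out=[]
    for i in range(n):
        t=np.round(M.T@((np.array(target)-p)/(n-i))/100,dec); r=np.round(w/np.radians(45),3)
        p=p+M@t*100; M=M@R.from_rotvec(r*np.radians(45)).as_matrix()
        out.append([grip,(t+0).tolist(),(r+0).tolist()])
    for k in range(0,n,10): print(str(out[k:k+10]).replace(' ',''))
    print(np.round(p,1)); return p,M
E
python3 - <<'E'
from h import *
s=plan((450,-170,215),-20,-0.2,10)
plan((500,190,200),25,-0.2,10,2,s)
E
```

```text
[[-0.2,[0.35,-0.3,0.01],[0.0,0.0,-0.107]],[-0.2,[0.38,-0.27,0.01],[0.0,0.0,-0.107]],[-0.2,[0.4,-0.23,0.01],[0.0,0.0,-0.107]],[-0.2,[0.42,-0.2,0.01],[0.0,0.0,-0.107]],[-0.2,[0.43,-0.17,0.01],[0.0,0.0,-0.107]],[-0.2,[0.44,-0.13,0.0],[0.0,0.0,-0.107]],[-0.2,[0.46,-0.09,0.01],[0.0,0.0,-0.107]],[-0.2,[0.46,-0.05,0.0],[0.0,0.0,-0.107]],[-0.2,[0.46,-0.01,0.01],[0.0,0.0,-0.107]],[-0.2,[0.46,0.02,0.0],[0.0,0.0,-0.107]]]
[ 449.5 -170.2  215.4]
[[-0.2,[0.36,-0.08,0.02],[0.0,0.0,-0.1]],[-0.2,[0.36,-0.05,0.02],[0.0,0.0,-0.1]],[-0.2,[0.36,-0.02,0.01],[0.0,0.0,-0.1]],[-0.2,[0.36,0.01,0.02],[0.0,0.0,-0.1]],[-0.2,[0.36,0.04,0.01],[0.0,0.0,-0.1]],[-0.2,[0.36,0.07,0.02],[0.0,0.0,-0.1]],[-0.2,[0.35,0.1,0.01],[0.0,0.0,-0.1]],[-0.2,[0.34,0.12,0.02],[0.0,0.0,-0.1]],[-0.2,[0.33,0.15,0.01],[0.0,0.0,-0.1]],[-0.2,[0.33,0.17,0.02],[0.0,0.0,-0.1]]]
[499.5 190.3 199.8]
```

>>> {"fn": "jog_arm", "kwargs": {
  "commands": [
    [-0.2,[0.35,-0.3,0.01],[0,0,-0.107]],
    [-0.2,[0.38,-0.27,0.01],[0,0,-0.107]],
    [-0.2,[0.4,-0.23,0.01],[0,0,-0.107]],
    [-0.2,[0.42,-0.2,0.01],[0,0,-0.107]],
    [-0.2,[0.43,-0.17,0.01],[0,0,-0.107]],
    [-0.2,[0.44,-0.13,0],[0,0,-0.107]],
    [-0.2,[0.46,-0.09,0.01],[0,0,-0.107]],
    [-0.2,[0.46,-0.05,0],[0,0,-0.107]],
    [-0.2,[0.46,-0.01,0.01],[0,0,-0.107]],
    [-0.2,[0.46,0.02,0],[0,0,-0.107]]
  ]
}}

```text
t: 1.1
ee_pos: [450.1, -168.9, 215.5]
orientation: [-2.569, -1.808, 0.0]
ft_force: [1.1, -0.9, -0.0]
width: 35.1
grasp_force: 0.0
```

>>> {"fn": "jog_arm", "kwargs": {
  "commands": [
    [-0.2,[0.36,-0.08,0.02],[0,0,-0.1]],
    [-0.2,[0.36,-0.05,0.02],[0,0,-0.1]],
    [-0.2,[0.36,-0.02,0.01],[0,0,-0.1]],
    [-0.2,[0.36,0.01,0.02],[0,0,-0.1]],
    [-0.2,[0.36,0.04,0.01],[0,0,-0.1]],
    [-0.2,[0.36,0.07,0.02],[0,0,-0.1]],
    [-0.2,[0.35,0.1,0.01],[0,0,-0.1]],
    [-0.2,[0.34,0.12,0.02],[0,0,-0.1]],
    [-0.2,[0.33,0.15,0.01],[0,0,-0.1]],
    [-0.2,[0.33,0.17,0.02],[0,0,-0.1]]
  ]
}}

```text
t: 2.1
ee_pos: [499.6, 191.3, 199.5]
orientation: [-1.682, -2.654, 0.0]
ft_force: [0.5, -1.1, -0.2]
width: 35.1
grasp_force: 0.0
```

>>> {"fn": "jog_arm", "kwargs": {
  "commands": [
    [-0.2,[0,0,0],[0,0,0]],
    [-0.2,[0,0,0],[0,0,0]]
  ]
}}

```text
t: 2.3
ee_pos: [499.2, 190.1, 199.2]
orientation: [-1.685, -2.651, 0.002]
ft_force: [-0.5, -0.4, 0.5]
width: 35.5
grasp_force: 0.0
```

```bash
python3 - <<'E'
from h import *
d=snap('wrist');cv2.imwrite('pics/w1.png',cv2.resize(d['image'],(800,600),interpolation=cv2.INTER_CUBIC))
o=d['obs'];print(o['t'],o['ee_pos'],o['qpos'],R.from_rotvec(o['orientation']).as_matrix()[:,1],o['width'])
E
```

```text
2.3 [499.21240862 190.12819615 199.18934598] [ 3.41758549e-01  3.21646056e-01  1.84923558e+00 -2.96402781e-04
  9.71896013e-01 -9.68123592e-02] [ 0.90528779  0.42479708 -0.00120311] 35.512843032932544
```

View pics/w1.png

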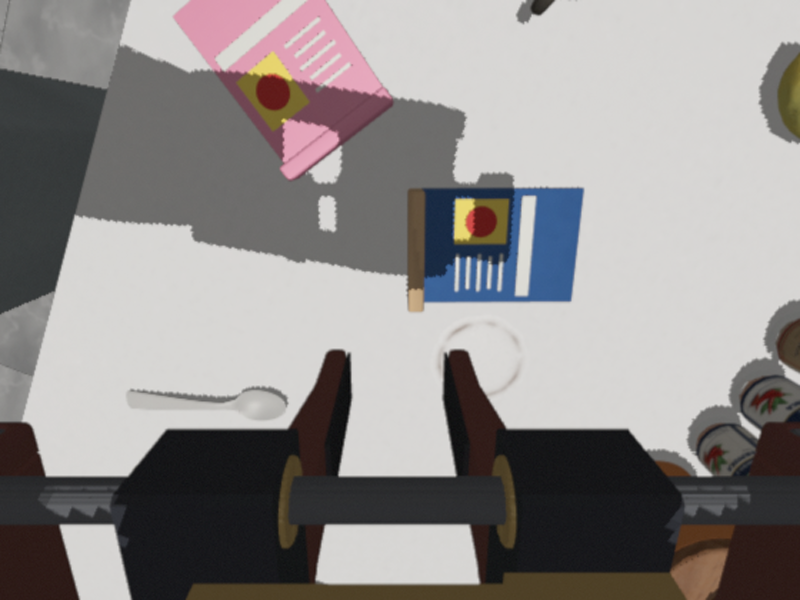

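The wrist view shows the rail upright at pixels (416,188)–(416,311), with the sheet's far corners at (584,188) and (571,301).

```bash
python3 - <<'E'
from h import *
d=load('wrist');P=cloud(d);im=d['image']
u0,v0,u1,v1=280,126,302,222
q=P[v0:v1,u0:u1].reshape(-1,3);q=q[(q[:,2]>23)&(q[:,2]<33)]
print(len(q),q.mean(0),cv2.minAreaRect(q[:,:2].astype(np.float32)))
f=lambda u,v,h:onplane(d,u*.7-.4,v*.7-.4,h)
F1,F2=f(584,188,4),f(571,301,4);e=(F1+F2)/2
A1,A2=f(416,189,28),f(416,311,28);r=(A1+A2)/2
print(F1,F2,A1,A2,e,r,np.linalg.norm((e-r)[:2]),np.degrees(np.arctan2(*(e-r)[[1,0]])),np.linalg.norm(F1-F2),np.linalg.norm(A1-A2))
E
```

```text
949 [505.98558661 205.25495191  27.76646438] ((507.1100769042969, 203.65444946289062), (11.281574249267578, 88.84907531738281), 25.55988121032715)
[601.28582992 296.70853469   4.        ] [639.2787507  216.57438927   4.        ] [486.65985483 244.42777476  28.        ] [525.88774793 163.3768769   28.        ] [620.28229031 256.64146198   4.        ] [506.27380138 203.90232583  28.        ] 125.61589083817019 24.82476814129221 88.6845155153741 90.04485349380914
```

```bash
python3 - <<'E'
from h import *
s=plan((507,203.7,60),25.5,-0.2,5,3)
plan((507,203.7,7.5),25.5,-0.2,3,3,s)
E
```

```text
[[-0.2,[0.019,0.027,0.279],[0.0,0.0,-0.002]],[-0.2,[0.019,0.027,0.278],[0.0,0.0,-0.002]],[-0.2,[0.02,0.026,0.279],[0.0,0.0,-0.002]],[-0.2,[0.019,0.027,0.278],[0.0,0.0,-0.002]],[-0.2,[0.02,0.026,0.279],[0.0,0.0,-0.002]]]
[506.9 203.7  60. ]
[[-0.2,[0.0,0.0,0.175],[-0.001,0.0,0.0]],[-0.2,[0.0,0.0,0.175],[-0.001,0.0,0.0]],[-0.2,[0.0,0.001,0.175],[-0.001,0.0,0.0]]]
[507.  203.7   7.5]
```

>>> {"fn": "jog_arm", "kwargs": {
  "commands": [
    [-0.2,[0.02,0.027,0.28],[0,0,-0.002]],
    [-0.2,[0.02,0.027,0.28],[0,0,-0.002]],
    [-0.2,[0.02,0.026,0.28],[0,0,-0.002]],
    [-0.2,[0.018,0.027,0.28],[0,0,-0.002]],
    [-0.2,[0.018,0.026,0.274],[0,0,-0.002]],
    [-0.2,[0,0,0.175],[0,0,0]],
    [-0.2,[0,0,0.175],[0,0,0]],
    [-0.2,[0,0,0.1],[0,0,0]],
    [-0.2,[0,0,0.07],[0,0,0]],
    [-0.2,[0,0,0],[0,0,0]]
  ]
}}

```text
t: 3.35
ee_pos: [507.4, 203.4, 7.9]
orientation: [-1.677, -2.656, 0.001]
ft_force: [0.5, -0.0, -0.0]
width: 35.1
grasp_force: 0.0
```

>>> {"fn": "jog_arm", "kwargs": {
  "commands": [
    [-1,[0,0,0],[0,0,0]],
    [-1,[0,0,0],[0,0,0]],
    [-1,[0,0,0],[0,0,0]],
    [-1,[0,0,0],[0,0,0]],
    [-1,[0,0,0],[0,0,0]]
  ]
}}

```text
t: 3.85
ee_pos: [508.1, 204.4, 8.9]
orientation: [1.675, 2.657, 0.001]
ft_force: [-0.6, -0.6, 6.5]
width: 11.5
grasp_force: 30.0
```

```bash
python3 - <<'E'
from h import *
s=plan((508,204.4,79),25.5,-1,4,2)
s=plan((420,-222,82),3.8,-1,16,3,s)
E
```

```text
[[-1,[0.0,0.0,-0.18],[0.0,0.0,0.0]],[-1,[0.0,0.0,-0.17],[0.0,0.0,0.0]],[-1,[0.0,0.0,-0.18],[0.0,0.0,0.0]],[-1,[0.0,0.0,-0.17],[0.0,0.0,0.0]]]
[508.  204.4  78.9]
[[-1,[-0.217,-0.165,-0.002],[0.0,0.0,0.03]],[-1,[-0.221,-0.159,-0.002],[0.0,0.0,0.03]],[-1,[-0.224,-0.154,-0.002],[0.0,0.0,0.03]],[-1,[-0.228,-0.149,-0.002],[0.0,0.0,0.03]],[-1,[-0.231,-0.143,-0.002],[0.0,0.0,0.03]],[-1,[-0.235,-0.138,-0.002],[0.0,0.0,0.03]],[-1,[-0.238,-0.132,-0.002],[0.0,0.0,0.03]],[-1,[-0.241,-0.127,-0.002],[0.0,0.0,0.03]],[-1,[-0.244,-0.121,-0.002],[0.0,0.0,0.03]],[-1,[-0.246,-0.115,-0.002],[0.0,0.0,0.03]]]
[[-1,[-0.249,-0.11,-0.002],[0.0,0.0,0.03]],[-1,[-0.252,-0.104,-0.002],[0.0,0.0,0.03]],[-1,[-0.254,-0.097,-0.002],[0.0,0.0,0.03]],[-1,[-0.256,-0.092,-0.002],[0.0,0.0,0.03]],[-1,[-0.258,-0.085,-0.003],[0.0,0.0,0.03]],[-1,[-0.26,-0.08,-0.002],[0.0,0.0,0.03]]]
[ 420. -222.   82.]
```

>>> {"fn": "jog_arm", "kwargs": {
  "commands": [
    [-1,[0,0,-0.1],[0,0,0]],
    [-1,[0,0,-0.18],[0,0,0]],
    [-1,[0,0,-0.18],[0,0,0]],
    [-1,[0,0,-0.18],[0,0,0]],
    [-1,[0,0,-0.06],[0,0,0]]
  ]
}}

```text
t: 4.35
ee_pos: [508.5, 204.6, 80.2]
orientation: [1.675, 2.656, 0.003]
ft_force: [0.4, -0.1, -0.7]
width: 11.7
grasp_force: 30.0
```

>>> {"fn": "jog_arm", "kwargs": {
  "commands": [
    [-1,[-0.217,-0.165,0],[0,0,0.03]],
    [-1,[-0.221,-0.159,0],[0,0,0.03]],
    [-1,[-0.224,-0.154,0],[0,0,0.03]],
    [-1,[-0.228,-0.149,0],[0,0,0.03]],
    [-1,[-0.231,-0.143,0],[0,0,0.03]],
    [-1,[-0.235,-0.138,0],[0,0,0.03]],
    [-1,[-0.238,-0.132,0],[0,0,0.03]],
    [-1,[-0.241,-0.127,0],[0,0,0.03]],
    [-1,[-0.244,-0.121,0],[0,0,0.03]],
    [-1,[-0.246,-0.115,0],[0,0,0.03]]
  ]
}}

```text
t: 5.35
ee_pos: [452.1, -63.3, 78.1]
orientation: [-1.977, -2.441, 0.0]
ft_force: [-0.2, -0.1, -1.1]
width: 11.7
grasp_force: 30.0
```

>>> {"fn": "jog_arm", "kwargs": {
  "commands": [
    [-1,[-0.249,-0.11,0],[0,0,0.03]],
    [-1,[-0.252,-0.104,0],[0,0,0.03]],
    [-1,[-0.254,-0.097,0],[0,0,0.03]],
    [-1,[-0.256,-0.092,0],[0,0,0.03]],
    [-1,[-0.258,-0.085,0],[0,0,0.03]],
    [-1,[-0.26,-0.08,0],[0,0,0.03]],
    [-1,[0,0,0],[0,0,0]],
    [-1,[0,0,0],[0,0,0]]
  ]
}}

```text
t: 6.15
ee_pos: [419.1, -222.2, 78.1]
orientation: [-2.145, -2.294, 0.0]
ft_force: [-0.8, -0.2, -1.6]
width: 11.7
grasp_force: 30.0
```

```bash
python3 - <<'E'
from h import *
d=snap('wrist');cv2.imwrite('pics/w2.png',cv2.resize(d['image'],(800,600),interpolation=cv2.INTER_CUBIC))
o=d['obs'];print(o['t'],o['ee_pos'],R.from_rotvec(o['orientation']).as_matrix()[:,1],o['width'],o['ft_force'])
E
```

```text
6.15 [ 419.09402453 -222.24597736   78.05136229] [ 9.97733346e-01  6.72895298e-02 -5.38441996e-04] 11.691305385759227 [-0.78267071 -0.21341258 -1.57265583]
```

View pics/w2.png

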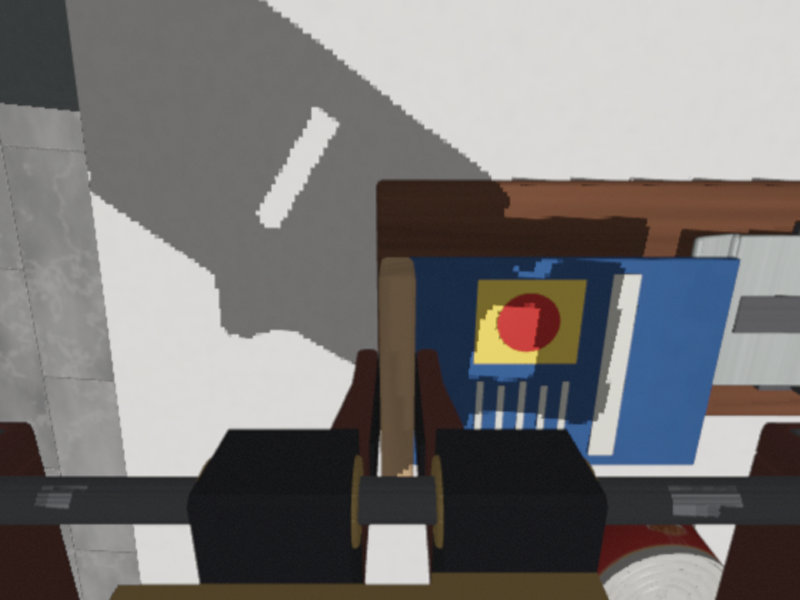

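The card is held flat. Its far corners are at pixels (740,259) and (694,464), the board's +y open-end corner is at (378,182), its +y edge runs along v≈180, and the clip lip starts at u≈697 to the right.

```bash
python3 - <<'E'
from h import *
d=load('wrist');P=cloud(d);im=d['image'].astype(int)
m=(im[...,0]-im[...,2]>40)&(P[...,2]>40)&(P[...,2]<100);m=cv2.erode(m.astype(np.uint8),np.ones((3,3)))>0
q=P[m];c=q.mean(0);n=np.linalg.svd(q-c,full_matrices=False)[2][2];n*=np.sign(n[2]);print('card top plane',c,n)
h=c[2]
f=lambda u,v,h:onplane(d,u*.7-.4,v*.7-.4,h)
a=n;hz=lambda p:c[2]-((p-c)[:2]@n[:2])/n[2]
E=[]
for u,v in((740,258),(694,465),(414,258)):
    p=f(u,v,h);p=f(u,v,hz(p));E.append(p);print(p)
g=E[0]-E[1];print('edge mid',(E[0]+E[1])/2,np.linalg.norm(g),'yaw by edge',np.degrees(np.arctan2(-g[0],g[1])),'by side',np.degrees(np.arctan2(*(E[0]-E[2])[[1,0]])))
C=f(378,181,10);print('board corner',C)
# board +y edge from colour and depth: last board pixel per column
for u in (400,500,600,700,790):
    uu=int(u*.7);col=P[100:150,uu];g=im[100:150,uu]; k=np.argmax(g.max(1)<140) if u>520 else None
    if k is not None: print(u,(k+100)/.7,onplane(d,uu,k+100-.5,10))
z=P[...,2]
bm=(abs(z-10)<4)&(im[...,2]-im[...,0]>25);b=P[bm];print('board z',b[:,2].mean(),'y max pct',b[:,0].min())
for x0 in range(440,640,40):
    s=b[abs(b[:,0]-x0)<8]; print(x0,len(s),np.percentile(s[:,1],[0.5,99.5]) if len(s) else '')
E
```

```text
card top plane [ 497.71066664 -210.08617851   73.02205096] [1.41034788e-03 8.50719476e-04 9.99998644e-01]
[ 540.25060383 -170.04509321   72.92807734]
[ 546.75642615 -259.42538135   72.99486727]
[ 421.58540546 -177.9919952    73.10212088]
edge mid [ 543.50351499 -214.73523728   72.96147231] 89.61677350611802 yaw by edge 4.163109706337744 by side 3.8313261866964075
board corner [ 404.75816474 -156.15761153   10.        ]
600 180.0 [ 510.73903452 -148.49744223   10.        ]
700 178.57142857142858 [ 557.50292172 -144.68802035   10.        ]
790 180.0 [ 601.20842045 -142.41294566   10.        ]
board z 9.897929657492092 y max pct 405.40903905111884
440 726 [-189.65779364 -154.62856804]
480 727 [-186.27570414 -151.34441758]
520 765 [-181.94141641 -148.6720978 ]
560 951 [-351.28509184 -146.02284411]
600 1178 [-346.32467585 -143.47529032]
```

>>> {"fn": "jog_arm", "kwargs": {
  "commands": [
    [-1,[0.007,0,0.1],[0,0,0]],
    [-1,[0.008,0,0.15],[0,0,0]],
    [-1,[0,0,0.15],[0,0,0]],
    [-1,[0,0,0.1],[0,0,0]],
    [-1,[0,0,0.05],[0,0,0]],
    [-1,[0,0,0.02],[0,0,0]],
    [-1,[0,0,0],[0,0,0]],
    [-1,[0,0,0],[0,0,0]]
  ]
}}

```text
t: 7.0
ee_pos: [419.8, -220.8, 21.6]
orientation: [2.143, 2.296, 0.0]
ft_force: [-0.6, -0.1, -0.7]
width: 11.7
grasp_force: 30.0
```

>>> {"fn": "jog_arm", "kwargs": {
  "commands": [
    [-1,[0,0,0.01],[0,0,0]],
    [-1,[0,0,0],[0,0,0]],
    [-1,[0,0,0],[0,0,0]]
  ]
}}

```text
t: 7.3
ee_pos: [419.6, -220.8, 20.5]
orientation: [2.144, 2.296, 0.0]
ft_force: [0.1, -0.5, 0.3]
width: 11.9
grasp_force: 30.0
```

>>> {"fn": "jog_arm", "kwargs": {
  "commands": [
    [-1,[0,0,0.01],[0,0,0]],
    [-1,[0,0,0],[0,0,0]],
    [-1,[0,0,0],[0,0,0]]
  ]
}}

```text
t: 7.6
ee_pos: [419.4, -220.7, 19.3]
orientation: [-2.144, -2.296, 0.0]
ft_force: [-0.3, 1.1, -1.9]
width: 11.8
grasp_force: 30.0
```

>>> {"fn": "jog_arm", "kwargs": {
  "commands": [
    [-1,[0,0,0.008],[0,0,0]],
    [-1,[0,0,0],[0,0,0]],
    [-1,[0,0,0],[0,0,0]]
  ]
}}

```text
t: 7.9
ee_pos: [419.5, -220.7, 18.9]
orientation: [2.144, 2.296, 0.0]
ft_force: [-0.3, 1.2, 5.8]
width: 11.8
grasp_force: 30.0
```

>>> {"fn": "jog_arm", "kwargs": {
  "commands": [
    [-1,[0,0.05,0],[0,0,0]],
    [-1,[0,0.05,0],[0,0,0]],
    [-1,[0,0.05,0],[0,0,0]],
    [-1,[0,0.05,0],[0,0,0]],
    [-1,[0,0.05,0],[0,0,0]],
    [-1,[0,0.05,0],[0,0,0]]
  ]
}}

```text
t: 8.5
ee_pos: [448.6, -218.5, 18.9]
orientation: [-2.143, -2.295, 0.001]
ft_force: [-4.8, -0.8, 9.9]
width: 11.7
grasp_force: 30.0
```

```bash
python3 - <<'E'
from h import *
a=snap('wrist');d=snap('side');
A=cv2.resize(a['image'][100:340,260:560],(500,400),interpolation=cv2.INTER_CUBIC)
b=cv2.resize(d['image'][240:310,206:318],(640,400),interpolation=cv2.INTER_CUBIC)[:,:]
cv2.imwrite('pics/w3.png',np.vstack([cv2.resize(A,(375,300)),cv2.resize(b,(375,234))]))
E
```

```text
(no output)
```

View pics/w3.png

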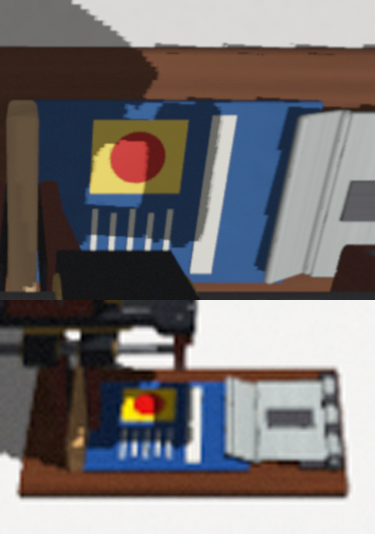

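The card's far part is now under the lip and lying flat. I'll check the centring numerically.

```bash
python3 - <<'E'
from h import *
for nm in('wrist','side'):
    d=load(nm);P=cloud(d);im=d['image'].astype(int)
    blue=(im[...,0]-im[...,2]>30);brown=(im[...,2]-im[...,0]>20)&(abs(P[...,2]-10)<3)
    yaw=np.radians(3.95);c=np.array([529,-214]);X=np.array([np.cos(yaw),np.sin(yaw)]);Y=np.array([-X[1],X[0]])
    L=np.stack([(P[...,:2]-c)@X,(P[...,:2]-c)@Y],-1)
    blue&=(abs(P[...,2]-14)<5)
    for x0 in(-60,-30,-10,10,20):
        s=abs(L[...,0]-x0)<5
        f=lambda m:np.percentile(L[...,1][m&s],[1,99]).round(1) if (m&s).sum()>5 else None
        print(nm,x0,'card',f(blue),'board',f(brown),P[...,2][blue&s].mean().round(1) if (blue&s).any() else '')
    r=(abs(P[...,2]-37)<4)&(L[...,0]<-60)&(L[...,0]>-110)&(abs(L[...,1])<60); q=L[r]
    if len(q)>20: print('rail',np.percentile(q,[2,98],axis=0))
E
```

```text
wrist -60 card [-17.   44.4] board [45.3 66. ] 14.0
wrist -30 card [-26.2  44.5] board [34.5 66. ] 14.0
wrist -10 card [-32.5  44.5] board [44.8 66. ] 14.0
wrist 10 card [-44.   44.4] board [-52.5  65.9] 14.1
wrist 20 card [-43.6  44.4] board [-52.5  65.6] 14.0
rail [[-90.90590501 -28.56793409]
 [-71.19424516  44.37120694]]
side -60 card [-45.3  43.1] board [-64.1 484.7] 13.4
side -30 card [-45.5  46.1] board [-65.4  60.8] 13.4
side -10 card [-45.2  43.4] board [-65.2  62.3] 13.4
side 10 card [-45.5  46.3] board [-197.8   61.3] 13.1
side 20 card [-45.4  45.1] board [-209.7   62.1] 13.4
rail [[-89.19465028 -45.63426309]
 [-65.57605681  30.29166916]]
```

Centred within about 1 mm and straight. I'll push on.

>>> {"fn": "jog_arm", "kwargs": {
  "commands": [
    [-1,[0,0.05,0],[0,0,0]],
    [-1,[0,0.05,0],[0,0,0]],
    [-1,[0,0.05,0],[0,0,0]],
    [-1,[0,0.05,0],[0,0,0]],
    [-1,[0,0.05,0],[0,0,0]],
    [-1,[0,0.05,0],[0,0,0]],
    [-1,[0,0,0],[0,0,0]]
  ]
}}

```text
t: 9.3
ee_pos: [478.3, -216.3, 18.9]
orientation: [-2.142, -2.295, 0.002]
ft_force: [-4.3, 2.2, 10.9]
width: 12.0
grasp_force: 30.0
```

>>> {"fn": "jog_arm", "kwargs": {
  "commands": [
    [-1,[0,0.03,0],[0,0,0]],
    [-1,[0,0.03,0],[0,0,0]],
    [-1,[0,0,0],[0,0,0]]
  ]
}}

```text
t: 9.6
ee_pos: [483.7, -215.8, 18.9]
orientation: [-2.142, -2.295, 0.002]
ft_force: [-6.9, 0.8, 12.4]
width: 12.3
grasp_force: 30.0
```

>>> {"fn": "jog_arm", "kwargs": {
  "commands": [
    [-1,[0,0.015,0],[0,0,0]],
    [-1,[0,0.01,0],[0,0,0]],
    [-1,[0,0,0],[0,0,0]]
  ]
}}

```text
t: 9.9
ee_pos: [485.7, -215.6, 18.9]
orientation: [-2.141, -2.294, 0.003]
ft_force: [-8.5, -0.2, 13.5]
width: 11.7
grasp_force: 30.0
```

>>> {"fn": "jog_arm", "kwargs": {
  "commands": [
    [-1,[0,0.01,0],[0,0,0]],
    [-1,[0,0.01,0],[0,0,0]],
    [-1,[0,0,0],[0,0,0]]
  ]
}}

```text
t: 10.2
ee_pos: [487.2, -215.5, 18.9]
orientation: [-2.141, -2.294, 0.004]
ft_force: [-10.9, -1.7, 15.3]
width: 11.9
grasp_force: 30.0
```

>>> {"fn": "jog_arm", "kwargs": {
  "commands": [
    [-1,[0,0.01,0],[0,0,0]],
    [-1,[0,0.005,0],[0,0,0]],
    [-1,[0,0,0],[0,0,0]]
  ]
}}

```text
t: 10.5
ee_pos: [487.3, -215.4, 18.8]
orientation: [-2.139, -2.292, 0.006]
ft_force: [-15.4, -3.8, 19.1]
width: 11.7
grasp_force: 30.0
```

The advance has stalled with force rising, so the card is at the stop. Next: release with a small opening, then rise.

>>> {"fn": "jog_arm", "kwargs": {
  "commands": [
    [-0.4,[0,-0.01,0],[0,0,0]],
    [-0.4,[0,0,0],[0,0,0]],
    [-0.4,[0,0,0],[0,0,0]],
    [-0.4,[0,0,0],[0,0,0]]
  ]
}}

```text
t: 10.9
ee_pos: [490.6, -215.8, 18.4]
orientation: [2.144, 2.296, 0.0]
ft_force: [-0.0, 0.3, 0.1]
width: 26.3
grasp_force: 0.0
```

>>> {"fn": "jog_arm", "kwargs": {
  "commands": [
    [-0.4,[0,0,-0.1],[0,0,0]],
    [-0.4,[0,0,-0.2],[0,0,0]],
    [-0.4,[0,0,-0.3],[0,0,0]],
    [-0.4,[0,0,-0.4],[0,0,0]],
    [-0.4,[0,0,-0.4],[0,0,0]],
    [-0.4,[0,0,0],[0,0,0]]
  ]
}}

```text
t: 11.5
ee_pos: [493.6, -217.2, 164.2]
orientation: [2.137, 2.29, 0.005]
ft_force: [1.0, -0.1, 0.9]
width: 26.6
grasp_force: 0.0
```

```bash
python3 - <<'E'
from h import *
w=snap('wrist');s=snap('side')
cv2.imwrite('pics/w4.png',np.vstack([cv2.resize(w['image'],(480,360)),cv2.resize(s['image'][240:310,206:318],(480,240))]))
yaw=np.radians(3.95);c=np.array([529,-214]);X=np.array([np.cos(yaw),np.sin(yaw)]);Y=np.array([-X[1],X[0]])
for nm,d in(('wrist',w),('side',s)):
    P=cloud(d);L=np.stack([(P[...,:2]-c)@X,(P[...,:2]-c)@Y],-1)
    r=(abs(P[...,2]-38)<3)&(L[...,0]<-20)&(L[...,0]>-70)&(abs(L[...,1])<60)
    print(nm,cv2.minAreaRect(L[r].astype(np.float32)),P[...,2][r].mean())
    im=d['image'].astype(int);b=(im[...,0]-im[...,2]>30)&(abs(P[...,2]-14)<5)
    for x0 in(-20,0,20):
        m=b&(abs(L[...,0]-x0)<5); print(x0,np.percentile(L[...,1][m],[1,99]).round(1),P[...,2][m].mean().round(1))
    k=(abs(L[...,0]-55)<4)&(abs(L[...,1])<35)
    print('clip z',np.median(P[...,2][k]),[np.median(P[...,2][(abs(L[...,0]-x)<3)&(abs(L[...,1])<35)]).round(1) for x in (35,45,60,70,80,90,100)])
E
```

```text
wrist ((-42.628150939941406, 0.7844352722167969), (11.954154014587402, 89.16129302978516), 0.6487327814102173) 37.76260199031336
-20 [-43.4  44.2] 14.0
0 [-43.8  44.3] 14.1
20 [-43.9  44.3] 14.0
clip z 19.948649370582928 [np.float64(251.9), np.float64(20.3), np.float64(20.3), np.float64(19.9), np.float64(19.6), np.float64(19.2), np.float64(18.4)]
side ((-39.95396423339844, -1.7458648681640625), (11.918203353881836, 91.1324462890625), 0.15924793481826782) 37.286910455678274
-20 [-44.9  42.2] 13.4
0 [-44.9  42.6] 13.2
20 [-46.4  -0.7] 13.3
clip z 19.064749802161373 [np.float64(276.8), np.float64(274.9), np.float64(19.5), np.float64(19.8), np.float64(19.2), np.float64(18.7), np.float64(17.9)]
```

View pics/w4.png

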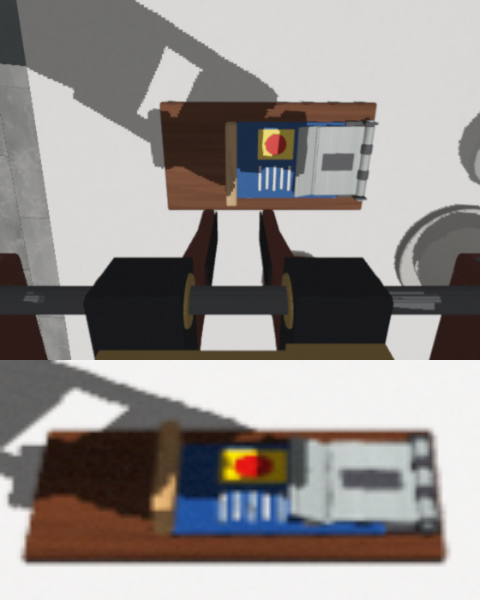

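The picture shows the card flat, centred and straight under the raised clip. The rail is at board x ≈ -41, so the far edge is at about 85 mm, on the stop. The gripper is clear.

```bash
python3 -c "
from h import *
print(close_job())"
```

```text
the job is handed in; nothing more can be done
None
```

The recipe card is pushed home under the clip: flat, straight and centred to about 1 mm, with its far edge at the stop. The gripper pushed only on the card's rail and is clear of everything, and the job is handed in at about 12 s; no verdict came back.

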